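Pack a spare printhead and ink cartridge into a foam-lined carton

TASK

Pack the plotter's spare printhead and ink cartridge for dispatch: first put the foam base flat on the bottom of the open carton, then lower the printhead and the ink cartridge upright, each into the foam pocket cut to its size (either one first), and last lay the foam cover squarely over them so that it rests level on the base, down inside the carton. Lower the printhead and the cartridge in, do not drop them, and leave the tape roll and the tape measure where they lie.

Things in the scene. Friction and masses are not known exactly. Their poses are not given: they have to be found in the camera images.
- carton: Open brown carton, fixed, flaps folded down outside (up to 15 mm out). Outside 136 mm along x, 180 along y; inside 130 x 174; floor 4 mm and rim 76 mm above the bench. Origin: centre of underside, z up. Foam base and cover go in with their y along its y, either way round, 7 mm play all round.
- foam_base: White rigid foam block, x 116, y 160, 28 mm high, pockets up. Origin: centre of underside. Two pockets, floors 10 mm above underside: printhead's 64 (x) x 58 (y) mm, centre x 0, y +34; cartridge's 86 x 44 mm, centre x 0, y -39. Lift it by the 22 mm rib between them (y -17 to +5, middle y -6, as high as the block), pinched across y with a finger in each pocket. 80 g.
- printhead: Squarish black plotter printhead, 50 mm along x, 44 along y, 42 high: metal nozzle block in the lowest 6 mm, housing 6 to 36, grey bail and a row of white ports on top. Origin: centre of underside, z up, upright. Fits its pocket upright, x along the base's x, either way round, 7 mm play; then stands 24 mm proud of the foam. Grip the housing across y. 160 g.
- ink_cartridge: Narrow dark grey ink cartridge with white label on top: x -36 to +36 mm, 30 wide (y), 42 high for x -36 to +24, then a lower step and white outlet. Origin: underside, mid length and width, z up, upright. Fits its pocket upright, x along the base's x, either way round, 7 mm play; then stands 24 mm proud of the foam. Grip across y, best at x -6. 180 g.
- foam_cover: White rigid foam cover, x 116, y 160, 44 mm high: slab 28 to 44 mm up, on a 10 mm thick skirt, hollow below. Origin: centre of underside, z up. Two finger holes through the slab, 44 (x) x 34 (y) mm, at y 15 to 49 either side, leave a 30 mm strap: pinch it across y. Placed, the skirt rests on the base's top and the slab clears the printhead and cartridge by only 4 mm. 70 g.
- tape_roll: Bystander, leave alone: tan roll of packing tape lying flat, 86 mm across, 48 mm high, 71 mm bore. Origin: centre of underside.
- tape_measure: Bystander, leave alone: black and grey pocket tape measure, 78 x 38 x 48 mm, upright. Origin: near the centre of its underside.
There are look-alikes about, which are no part of the job. What is shaped like the foam_base but turquoise is not meant.

How it is judged:
By the outcome, as a careful person would: the job done as asked, in the order asked, and still so for the second after the job is handed in, with the robot touching nothing.
It also fails if it takes over 120 s, if anything falls off the work surface, if the arm or the gripper's body presses on something with over 40 N, if the wrist force passes 120 N, or if a joint passes its speed limit or range.

ROBOT

A 6-joint arm with a two-finger parallel gripper is mounted at the origin on the work surface. World frame = base frame: x ahead of the robot, y to its left, z up, the work surface at z = 0. Lengths are in m, angles in rad, forces in N, time in s.
With the tool pointing down it reaches from about 0.275 to 1 m from the base axis. Payload 8.4 kg.
Tool frame: the origin (TCP) lies at the centre of the arm's flange, where the gripper is bolted on; the fingertips stand tip_reach ahead of it and the grasp point (between the pads) lies 155 mm ahead of it (tip_reach is the distance from the TCP to the fingertips, in m); z points along the fingers, y is the direction in which the jaws open and shut (so a half turn about z gives the same grasp; the last joint's range is limited). The gripper opens to 85 mm and grips with 20 to 120 N. Pads are 22 mm wide; open, the fingers measure 114 mm over their backs; the gripper's body (76 mm by 85 mm) begins 54 mm behind the grasp point. The pads swing forward as they close: fully open they stand 13 mm farther back than shut.
Start: joints at [-1.286, 0.353, 1.633, -0, 1.155, -0.002], TCP at [0.177, -0.599, 0.405] pointing down, gripper open.
Joint ranges: [-2.63, 2.63], [-0.92, 2.1], [0.06, 2.66], [-1.3, 4.44], [0, 2.69], [-3.02, 3.02]. Speed limits (rad/s): [2.22, 2.22, 2.79, 3.14, 3.14, 3.14].

INTERFACE

Orientations are given as a rotation vector (axis times angle).
In Python, from bench import sense, read_camera, sign_off, spot_in, landmark_of, tip_reach gives the robot as it stands.
- The arm moves only by the tool servo_tool, never from a script. Its argument "series" is a list of rows, each a list of 4 numbers: the shift along the world's x, y, z in mm, then the turn about the world's z in degrees. A call has 1 to 8 rows; each row is the pose to reach, as a shift and turn from the pose commanded when the call began; what a row does not reach only later rows make up. A row lasts 1/10 s, in which the tool goes at most 50 mm and 8.59 degrees, less where a joint would pass 70% of its speed; a pose out of reach is approached as far as the arm can. A call with a gripper value outside its range is refused whole. "hand" is the finger opening in mm, from 0 to 85.4, set as the call begins (left out, the last holds). The fingers move at their own pace and stop on an object; "squeeze" is the grip in N (left out, the last holds). Time passes only in rows, so rows that repeat a pose let the fingers close. It gives the time, the measured TCP pose, the force and the opening at its end, in the units of the state.
- sense(): the state, without advancing time (a new reading comes with each control period).
- read_camera(name): name is "scene" or "top"; returns a dict with "image" (420x560x3 uint8, red, green, blue), "camera_matrix" (3x3 intrinsics, pixels), "world_to_cam" (4x4, takes a point from world to camera coordinates). Camera axes: x right, y down, z forward; pixel columns grow to the right and rows downward; lengths in m; the calibration is good to about 2 mm. A picture is of the moment at which its call begins. There is no depth.
- sign_off(): hands the job in, once; it reports no verdict.
Trained networks look in the newest picture that a camera, given by its name, has taken for a name from the list of things; names that differ only in an ending like _2 or _b are one class to them, and where a whole thing is asked for, a point or a joint stands for the part that bears it (a point fixed in the world has none). Each returns a list of dicts, best first, with "conf" (0 to 1); they miss things now and then, are a little off and sometimes report something else, mostly with a low value. They report only what shows in the picture. A call takes as long as a camera call. They do not tell look-alikes from the thing itself.
- spot_in(name, camera): "box" ([left, top, width, height] as shares, 0 to 1, of the picture: columns of its width, rows of its height, round what is visible of it).
- landmark_of(name, camera): "centre" ([column, row] as shares, 0 to 1, of the picture: columns of its width, rows of its height: a listed point, or the origin of a listed thing).
The state is a dict: "time": time; "joints": joint angles; "qvel": joint speeds; "joint_efforts": joint torques, N m; "tool_pos": TCP position; "eef_rot": TCP orientation; "force": force on the tool from outside, world axes, zero at the start; "ft_torque": the same for the moment, N m; "opening": finger opening in m.
Only numpy, scipy, OpenCV 4.12 (cv2) and the standard library are available. Lean on these libraries where they do the work, as an engineer would, in place of code of your own. Each camera call takes 0.05 s, during which the arm holds its last target.

## Working session

There is one attempt and no reset: what is moved stays moved. The work goes in short steps, Python scripts to look and compute and a tool call to move; the robot and the scene stay as the last step left them, time stands still between calls to the robot, and variables do not carry over. Pictures are saved under pics/ and viewed, and the job is handed in when it is done.

Besides the shell and the picture viewer there is one more tool, called after "Call:" by a JSON object that holds its "op" and its "data". servo_tool: Moves the arm, as the interface text tells. Its arguments: {"type":"object","properties":{"series":{"type":"array","items":{"type":"array","items":{"type":"number"}}},"hand":{"type":"number"},"squeeze":{"type":"number"}},"required":["series"]}

```bash
ls; mkdir -p pics; cat > h.py <<'E'
import numpy as np,cv2
from bench import *
def save(cam,fn,crop=None,s=1):
    d=read_camera(cam);im=d["image"][:,:,::-1]
    if crop: im=im[crop[1]:crop[3],crop[0]:crop[2]]
    im=cv2.resize(im,None,fx=s,fy=s,interpolation=cv2.INTER_CUBIC);cv2.imwrite(fn,im);return d
def proj(d,p):
    p=np.atleast_2d(p);w=d["world_to_cam"];c=p@w[:3,:3].T+w[:3,3];q=c@np.array(d["camera_matrix"]).T;return q[:,:2]/q[:,2:]
def unproj(d,uv,z):
    w=d["world_to_cam"];R=w[:3,:3];o=-R.T@w[:3,3]
    r=R.T@np.linalg.inv(d["camera_matrix"])@np.array([uv[0],uv[1],1.]);return o+r*(z-o[2])/r[2]
E
python3 - <<'E'
from h import *
d=save("top","pics/t1.png",s=1.4);e=save("scene","pics/s1.png",s=1.4)
print(tip_reach, sense())
for c,dd in(("top",d),("scene",e)):
  print(dd["camera_matrix"],dd["world_to_cam"])
  for n in "carton foam_base printhead ink_cartridge foam_cover tape_roll tape_measure".split():
    print(c,n,[(np.round(np.array(x["centre"])*[560,420],1),round(x["conf"],2)) for x in landmark_of(n,c)][:4],[(np.round(np.array(x["box"])*[560,420,560,420]),round(x["conf"],2)) for x in spot_in(n,c)][:4])
E
```

```text
pics
0.1734 {'time': 0.1, 'joints': array([-1.28638317e+00,  3.53604266e-01,  1.63404112e+00, -2.57451847e-05,
        1.15521033e+00, -2.39018969e-03]), 'qvel': array([-0.00054221, -0.00196112, -0.00153074,  0.00020161,  0.00020197,
        0.0014332 ]), 'joint_efforts': array([ 2.69517232e-04, -6.06356049e+01, -3.42819750e+01, -3.69363045e-05,
        3.86668937e-03,  9.25975371e-06]), 'tool_pos': array([ 0.17674999, -0.59927572,  0.40402875]), 'eef_rot': array([-3.10810928e+00, -4.48805118e-01,  3.15338451e-04]), 'force': array([-0.20775497, -0.07459162,  0.27040459]), 'ft_torque': array([ 0.0212386 , -0.01716804, -0.00704971]), 'opening': 0.08532225114232157}
[[486.02106466   0.         280.04945744]
 [  0.         486.02106466 206.28324302]
 [  0.           0.           1.        ]] [[-0.00879568 -0.99994791 -0.00517774 -0.04363376]
 [-0.99722277  0.00915442 -0.07391167  0.54347888]
 [ 0.07395522  0.00451326 -0.99725135  1.19665117]
 [ 0.          0.          0.          1.        ]]
top carton [(array([265.6, 171.5]), 0.88)] [(array([221., 131.,  89.,  84.]), 0.75)]
top foam_ba
[... 996 characters left out ...]
 0.85)] [(array([229., 192.,  85.,  75.]), 0.96)]
scene foam_base [(array([140.7, 190.8]), 0.94), (array([205.7, 161.8]), 0.83)] [(array([175., 141.,  61.,  38.]), 0.65), (array([110., 167.,  62.,  46.]), 0.64)]
scene printhead [(array([270.2, 189.7]), 0.56)] [(array([258., 173.,  24.,  21.]), 0.56)]
scene ink_cartridge [(array([326.6, 202.8]), 0.81)] [(array([317., 187.,  20.,  24.]), 0.57)]
scene foam_cover [(array([412.6, 243.5]), 0.69)] [(array([378., 211.,  71.,  60.]), 0.82)]
scene tape_roll [(array([353.3, 280.8]), 0.87)] [(array([338., 255.,  40.,  39.]), 0.73)]
scene tape_measure [(array([200.7, 213.9]), 0.98), (array([323.7, 206.1]), 0.34)] [(array([190., 196.,  20.,  29.]), 0.64)]
```

View pics/t1.png

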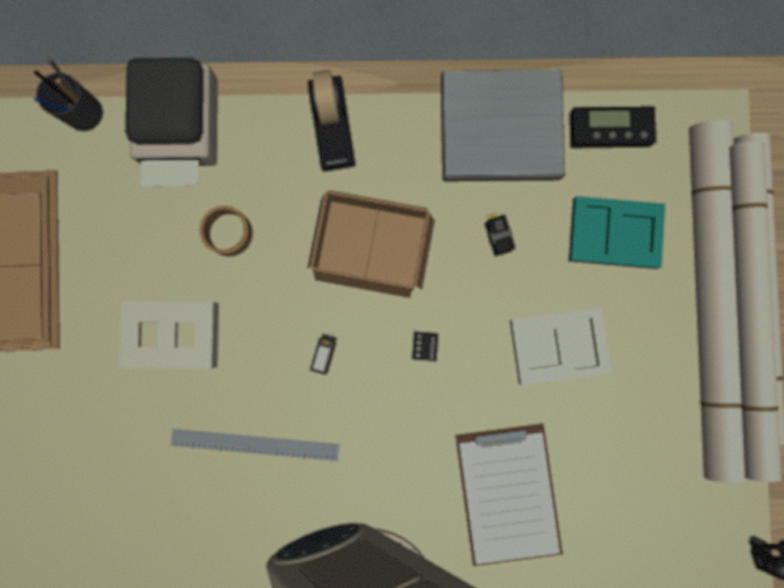

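View pics/s1.png

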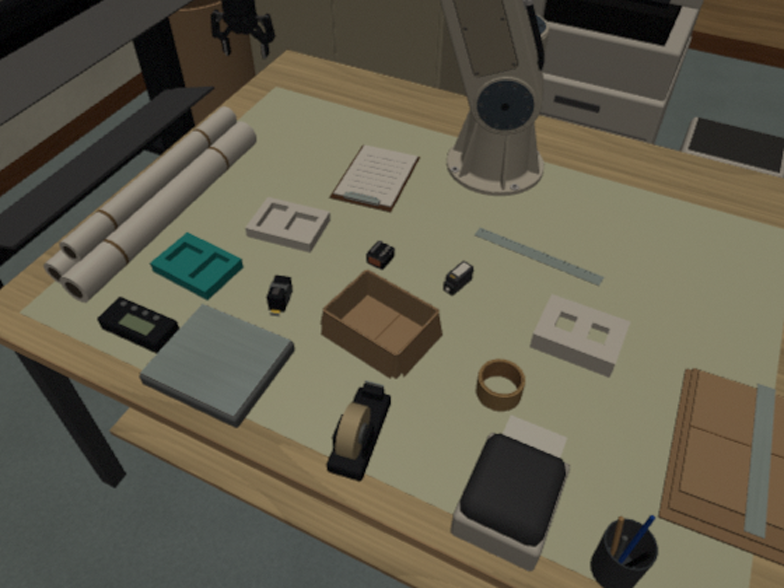

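Candidates in the top view (native px): the white base at (400,248) and its turquoise look-alike at (441,165). The printhead is at (303,247), the cartridge at (231,253), the cover at (120,239) and the carton at (266,172). The tape roll at (161,165) and tape measure at (357,167) stay where they are. I choose the white base, and check it all in close crops.

```bash
python3 - <<'E'
from h import *
d=read_camera("top");im=d["image"][:,:,::-1]
def c(x,y,w=90,h=70):return cv2.resize(im[y:y+h,x:x+w],(390,295),interpolation=cv2.INTER_CUBIC)
a=np.vstack([np.hstack([c(355,212),c(221,131)]),np.hstack([c(76,204),c(220,215)])])
cv2.imwrite("pics/c1.png",a)
E
```

```text
(no output)
```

View pics/c1.png

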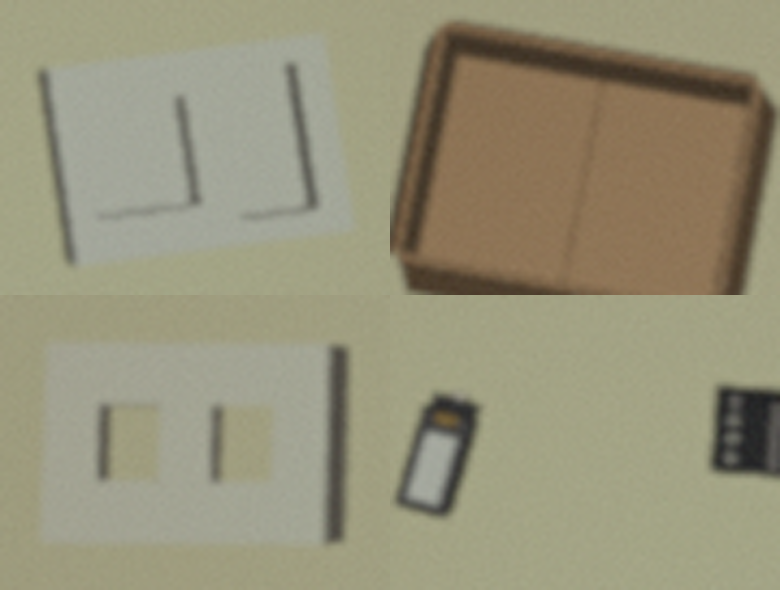

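```bash
cat > fit.py <<'E'
from h import *
from scipy.optimize import minimize
U=4
def pts(boxes):
    o=[]
    for x0,x1,y0,y1,z0,z1 in boxes:
        o+=[[x,y,z] for x in(x0,x1) for y in(y0,y1) for z in(z0,z1)]
    return np.array(o)/1000
M={"foam_base":[(-58,58,-80,80,0,28)],"foam_cover":[(-58,58,-80,80,0,44)],
"printhead":[(-25,25,-22,22,0,36),(-20,20,-17,17,36,42)],
"ink_cartridge":[(-36,24,-15,15,0,42),(24,36,-15,15,0,28)]}
def world(P,q):
    c,s=np.cos(q[2]),np.sin(q[2]);x=P@np.array([[c,s,0],[-s,c,0],[0,0,1]]);return x+[q[0],q[1],q[3] if len(q)>3 else 0]
def mask(d,roi,thr):
    x0,y0,x1,y1=roi;im=cv2.GaussianBlur(d["image"],(0,0),.6)[y0:y1,x0:x1]
    lab=cv2.cvtColor(im,cv2.COLOR_RGB2LAB).astype(float)
    b=np.concatenate([lab[:2].reshape(-1,3),lab[-2:].reshape(-1,3),lab[:,:2].reshape(-1,3),lab[:,-2:].reshape(-1,3)])
    dist=np.linalg.norm(lab-np.median(b,0),axis=2)
    m=cv2.resize(dist,None,fx=U,fy=U,interpolation=cv2.INTER_LINEAR)
    m=(m>thr).astype(np.uint8)
    n,l,st,_=cv2.connectedComponentsWithStats(m)
    k=1+np.argmax(st[1:,4]);m=(l==k).astype(np.uint8)
    cs,_=cv2.findContours(m,cv2.RETR_EXTERNAL,cv2.CHAIN_APPROX_NONE);m[:]=0
    cv2.drawContours(m,cs,-1,1,-1);return m
def render(d,roi,P,q,shape):
    uv=(proj(d,world(P,q))-roi[:2]+.5)*U-.5
    m=np.zeros(shape,np.uint8);h=cv2.convexHull(uv.astype(np.float32))
    cv2.fillConvexPoly(m,np.round(h*16).astype(np.int32),1,shift=4);return m
def fit(name,views,q0):
    P=pts(M[name])
    def cost(q):
        return sum((render(d,r,P,[q[0],q[1],q[2]],m.shape)!=m).sum()/m.sum() for d,r,m in views)
    best=None
    for dy in (-.25,0,.25):
        s=np.array([[0,0,0],[.01,0,0],[0,.01,0],[0,0,.2]])+np.array(q0)+[0,0,dy]
        r=minimize(cost,s[0],method="Nelder-Mead",options=dict(initial_simplex=s,xatol=1e-5,fatol=1e-5,maxiter=400))
        if best is None or r.fun<best.fun:best=r
    return best
E
cat > est.py <<'E'
from fit import *
t=read_camera("top");s=read_camera("scene")
J={"foam_base":((355,212,445,282),(165,132,245,186),0,12,7),"foam_cover":((76,204,166,274),(368,202,460,274),0,9,7),
"printhead":((285,228,322,266),(252,166,290,198),0,14,14),"ink_cartridge":((212,230,248,276),(310,180,345,216),-.3,14,14)}
viz=[]
for n,(rt,rs,y,a,b) in J.items():
    mt=mask(t,rt,a);ms=mask(s,rs,b)
    c=unproj(t,[(rt[0]+rt[2])/2,(rt[1]+rt[3])/2],.02)
    for lab,vs in (("both",[(t,rt,mt),(s,rs,ms)]),("top",[(t,rt,mt)]),("scene",[(s,rs,ms)])):
        r=fit(n,vs,[c[0],c[1],y]);print(n,lab,np.round(r.x[:2]*1000,1),np.round(np.degrees(r.x[2]),1),round(r.fun,3))
        if lab=="both":
            for d,ro,m in vs:
                im=cv2.resize(d["image"][ro[1]:ro[3],ro[0]:ro[2],::-1],None,fx=U,fy=U)
                k=render(d,ro,pts(M[n]),r.x,m.shape)
                for mm,col in((m,(0,0,255)),(k,(0,255,0))):
                    cs,_=cv2.findContours(mm,0,1);cv2.drawContours(im,cs,-1,col,1)
                viz.append(cv2.resize(im,(199,199*im.shape[0]//im.shape[1])))
H=max(v.shape[0] for v in viz)
viz=[cv2.copyMakeBorder(v,0,H-v.shape[0],0,0,0) for v in viz]
cv2.imwrite("pics/f1.png",np.vstack([np.hstack(viz[:4]),np.hstack(viz[4:])]))
E
python3 est.py
```

```text
foam_base both [ 134.1 -235.3] 152.1 2.0
foam_base top [ 220.4 -230.5] 46.4 1.0
foam_base scene [ 443.7 -339.1] 6.9 0.014
foam_cover both [469.  346.2] -0.5 0.129
foam_cover top [466.6 344.3] -1.4 0.062
foam_cover scene [470.4 348.4] -0.9 0.02
printhead both [ 442.  -103.6] -8.2 0.2
printhead top [ 441.2 -105.1] -6.5 0.158
printhead scene [ 442.  -104.2] -7.0 0.04
ink_cartridge both [430.5  76.1] -16.2 0.189
ink_cartridge top [429.5  74.5] -17.5 0.099
ink_cartridge scene [432.9  76.8] -16.7 0.047
```

View pics/f1.png

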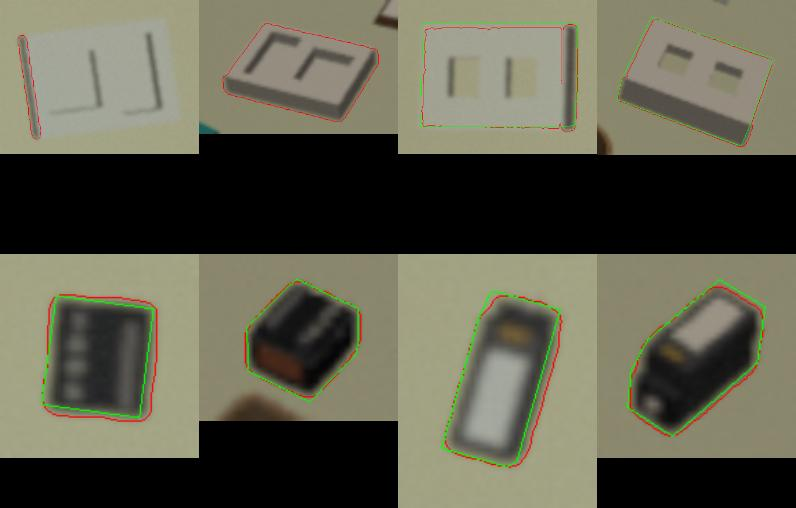

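```bash
sed -i 's/,0,12,7)/,0,6,7)/; s/,0,9,7)/,0,6,7)/; s/14,14/35,30/g' est.py; python3 est.py
cat > carton.py <<'E'
from fit import *
def quad(z,a=.065,b=.087):return np.array([[-a,-b,z],[a,-b,z],[a,b,z],[-a,b,z]])
def fm(d,ro,q,shape):
    o=np.ones(shape,np.uint8)
    for z in(.004,.076):
        uv=(proj(d,world(quad(z),q))-ro[:2]+.5)*U-.5
        m=np.zeros(shape,np.uint8);cv2.fillConvexPoly(m,np.round(uv*16).astype(np.int32),1,shift=4);o&=m
    return o
def floor(d,ro,seed,thr):
    im=cv2.GaussianBlur(d["image"],(0,0),.6)
    lab=cv2.cvtColor(im,cv2.COLOR_RGB2LAB).astype(float)
    f=np.median(lab[seed[1]-4:seed[1]+5,seed[0]-4:seed[0]+5].reshape(-1,3),0)
    dist=cv2.resize(np.linalg.norm(lab-f,axis=2)[ro[1]:ro[3],ro[0]:ro[2]],None,fx=U,fy=U)
    m=(dist<thr).astype(np.uint8);m=cv2.morphologyEx(m,cv2.MORPH_CLOSE,np.ones((9,9)));m=cv2.morphologyEx(m,cv2.MORPH_OPEN,np.ones((9,9)))
    n,l,st,_=cv2.connectedComponentsWithStats(m);return (l==1+np.argmax(st[1:,4])).astype(np.uint8)
if __name__=="__main__":
    t=read_camera("top");s=read_camera("scene")
    rt=(211,121,321,225);rs=(219,182,324,275)
    mt=floor(t,rt,(256,172),14);ms=floor(s,rs,(270,228),14)
    out=[]
    c=unproj(t,(266,173),.03)
    for nm,vs in(("both",[(t,rt,mt),(s,rs,ms)]),("top",[(t,rt,mt)]),("scene",[(s,rs,ms)])):
        best=None
        for y in(-.3,-.1,.1):
            sx=np.array([[0,0,0],[.01,0,0],[0,.01,0],[0,0,.15]])+[c[0],c[1],y]
            r=minimize(lambda q:sum((fm(d,ro,q,m.shape)!=m).sum()/m.sum() for d,ro,m in vs),sx[0],method="Nelder-Mead",options=dict(initial_simplex=sx,xatol=1e-5,fatol=1e-5))
            if best is None or r.fun<best.fun:best=r
        r=best;print(nm,np.round(r.x[:2]*1000,1),np.round(np.degrees(r.x[2]),1),round(r.fun,3))
        if nm=="both":
            for d,ro,m in vs:
                im=cv2.resize(d["image"][ro[1]:ro[3],ro[0]:ro[2],::-1],None,fx=U,fy=U)
                cs,_=cv2.findContours(m,0,1);cv2.drawContours(im,cs,-1,(0,0,255),1)
                for z,a,b,col in((.004,.065,.087,(0,255,0)),(.076,.065,.087,(255,255,0)),(.076,.068,.09,(255,0,0))):
                    uv=(proj(d,world(quad(z,a,b),r.x))-ro[:2]+.5)*U-.5
                    cv2.polylines(im,[np.round(uv).astype(np.int32)],True,col,1)
                out.append(cv2.resize(im,(398,398*im.shape[0]//im.shape[1])))
    H=max(v.shape[0] for v in out);cv2.imwrite("pics/ca.png",np.hstack([cv2.copyMakeBorder(v,0,H-v.shape[0],0,0,0) for v in out]))
E
python3 carton.py
```

```text
foam_base both [ 439.4 -341.4] 7.0 0.118
foam_base top [ 438.6 -343.2] 7.2 0.023
foam_base scene [ 443.7 -339.1] 7.0 0.015
foam_cover both [466.8 346.6] -0.7 0.106
foam_cover top [465.3 345.7] -0.6 0.025
foam_cover scene [470.4 348.3] -1.0 0.02
printhead both [ 441.  -104.7] -5.9 0.135
printhead top [ 441.4 -105.1] -4.8 0.042
printhead scene [ 441.6 -103.7] -6.3 0.078
ink_cartridge both [429.5  74.9] -14.4 0.249
ink_cartridge top [429.6  74.2] -16.3 0.081
ink_cartridge scene [432.1  76.6] -14.8 0.093
both [629.1  -7.6] -11.6 0.158
top [623.4 -11.6] -11.1 0.016
scene [630.   -7.2] -11.3 0.013
```

View pics/f1.png

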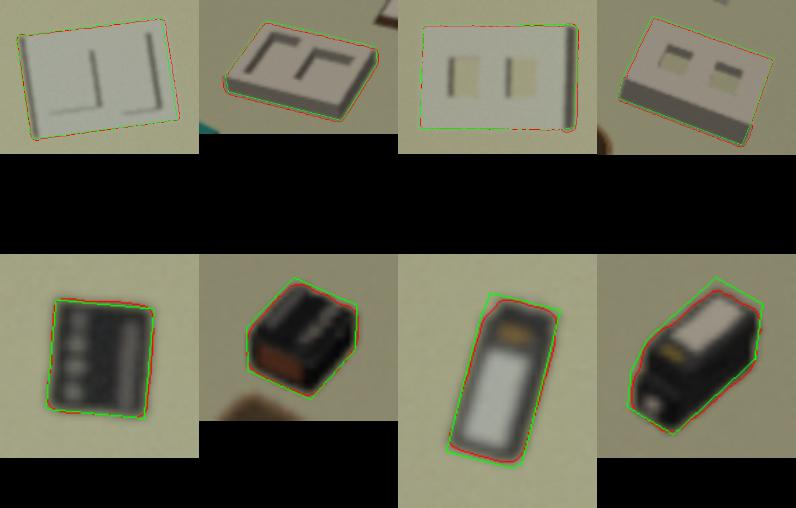

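View pics/ca.png

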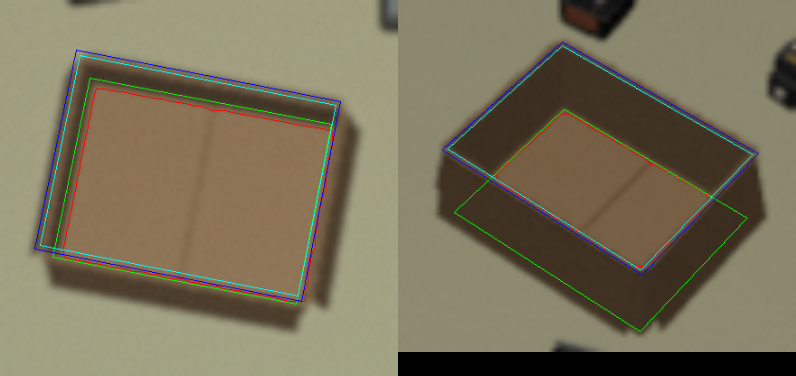

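Masks now fit well. The cameras disagree by up to about 5 mm in absolute position, but object-to-carton offsets agree within 1–2 mm, so I'll work with the offsets. The white base at (400,248), with the 58 mm pocket toward +y, is confirmed. I go above its rib.

Call:
{"op": "servo_tool", "data": {"series": [[35,32,0,-1],[70,64,0,-3],[105,97,-10,-5],[140,130,-25,-7],[175,165,-40,-9.4],[210,199,-60,-9.4],[245,233,-80,-9.4],[265,252,-104,-9.4]], "hand": 22}}

```text
time: 2.65
tool_pos: [0.4438, -0.3458, 0.3011]
eef_rot: [3.134, 0.194, 0.003]
force: [-0.3, -0.8, -0.3]
opening: 0.0221
```

```bash
cat >> h.py <<'E'
from scipy.spatial.transform import Rotation as Ro
def st():
    s=sense();R=Ro.from_rotvec(s["eef_rot"]).as_matrix()
    j=np.degrees(np.arctan2(R[1,1],R[0,1]))%180
    print("t",round(s["time"],2),"tcp",np.round(s["tool_pos"]*1000,1),"jaw",round(j,1),"tilt",np.round(R[:2,2],3),"open",round(s["opening"]*1000,1),"F",np.round(s["force"],1),"q",np.round(s["joints"],2));return s
E
python3 - <<'E'
from h import *
st();print(tip_reach)
d=save("scene","pics/s2.png",(120,60,260,165),5);t=save("top","pics/t2.png",(330,200,470,305),5)
E
```

```text
t 2.65 tcp [ 443.8 -345.8  301.1] jaw 97.1 tilt [ 0.002 -0.001] open 22.1 F [-0.3 -0.8 -0.3] q [-0.66  0.38  1.86  0.    0.9   0.78]
0.1734
```

View pics/s2.png

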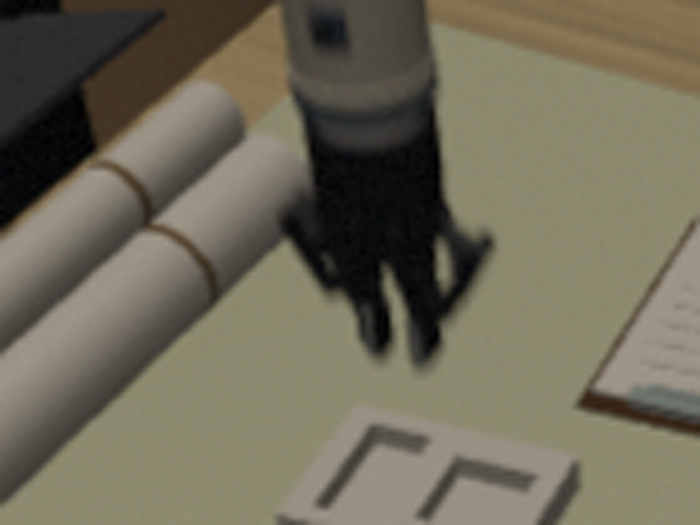

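View pics/t2.png

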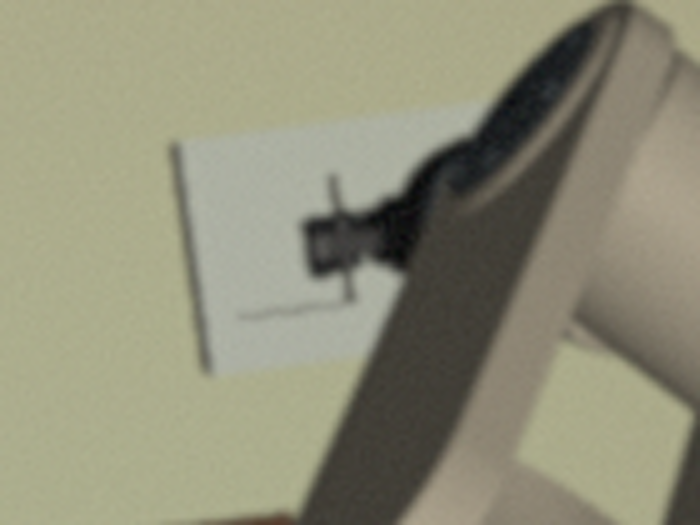

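The scene view shows the fingertips at about (196,131) and (205,132), hovering above the base. I check this against the calibration.

```bash
python3 - <<'E'
from h import *
d=read_camera("scene");s=st();p=s["tool_pos"];R=Ro.from_rotvec(s["eef_rot"]).as_matrix()
for L in(.155,.165,.1734,.18):
  print(L,[np.round(proj(d,p+R@[0,o,L])[0],1) for o in(-.014,.014)])
E
```

```text
t 2.8 tcp [ 442.6 -345.7  299.1] jaw 97.2 tilt [-0.002  0.002] open 22.0 F [-0.7 -0.   0.3] q [-0.67  0.38  1.86  0.    0.9   0.78]
0.155 [array([204.2, 128.5]), array([195.9, 126.6])]
0.165 [array([204.6, 131.1]), array([196.3, 129.2])]
0.1734 [array([204.9, 133.3]), array([196.6, 131.4])]
0.18 [array([205.1, 134.9]), array([196.9, 133.1])]
```

Call:
{"op": "servo_tool", "data": {"series": [[0,0,0,0],[0,0,-30,0],[0,0,-60,0],[0,0,-85,0],[0,0,-100,0],[0,0,-108,0],[0,0,-113,0],[0,0,-113,0]], "hand": 50}}

```text
time: 3.6
tool_pos: [0.4418, -0.3479, 0.188]
eef_rot: [3.135, 0.192, 0.001]
force: [-1.1, 0.2, -0.4]
opening: 0.0502
```

Call:
{"op": "servo_tool", "data": {"series": [[0,0,0,0],[0,0,0,0],[0,0,0,0],[0,0,0,0],[0,0,0,0]], "hand": 15, "squeeze": 40}}

```text
time: 4.1
tool_pos: [0.4422, -0.3478, 0.1888]
eef_rot: [3.134, 0.193, 0.002]
force: [-0.1, -0.6, 6.7]
opening: 0.0206
```

```bash
python3 - <<'E'
from h import *
st();save("scene","pics/s3.png",(150,80,290,185),5)
E
```

```text
t 4.1 tcp [ 442.2 -347.8  188.8] jaw 97.0 tilt [ 0.001 -0.001] open 20.6 F [-0.1 -0.6  6.7] q [-0.67  0.55  1.91 -0.    0.68  0.78]
```

View pics/s3.png

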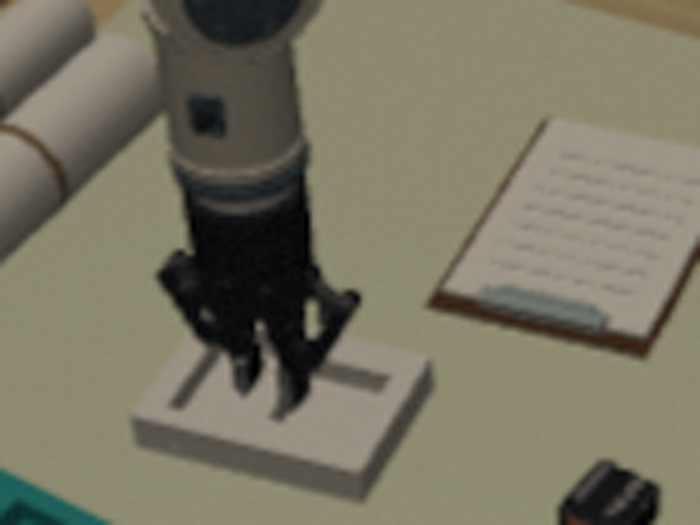

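Call:
{"op": "servo_tool", "data": {"series": [[0,0,10,0],[0,0,30,0],[0,0,60,0],[0,0,95,0],[0,0,125,0],[15,30,135,-2],[35,65,140,-5],[54,100,140,-8]]}}

```text
time: 4.95
tool_pos: [0.4963, -0.2466, 0.3297]
eef_rot: [3.14, -0.032, 0.004]
force: [1.4, 0.1, -1.3]
opening: 0.0207
```

Call:
{"op": "servo_tool", "data": {"series": [[22,40,0,-3],[44,80,0,-6],[66,120,0,-8],[88,160,0,-10.3],[108,196,0,-10.3],[122,220,0,-10.3],[130,231.6,0,-10.3],[130,231.6,0,-10.3]]}}

```text
time: 5.75
tool_pos: [0.6263, -0.0148, 0.3281]
eef_rot: [-3.127, 0.305, -0.001]
force: [-1.1, -0.2, -0.2]
opening: 0.0209
```

```bash
python3 - <<'E'
from h import *
st();save("scene","pics/s4.png",(190,110,350,230),4.5);save("top","pics/t4.png",(190,100,350,220),4.5)
E
```

```text
t 5.75 tcp [626.3 -14.8 328.1] jaw 78.8 tilt [0.001 0.   ] open 20.9 F [-1.1 -0.2 -0.2] q [-0.03  0.43  1.7   0.    1.01  1.74]
```

View pics/s4.png

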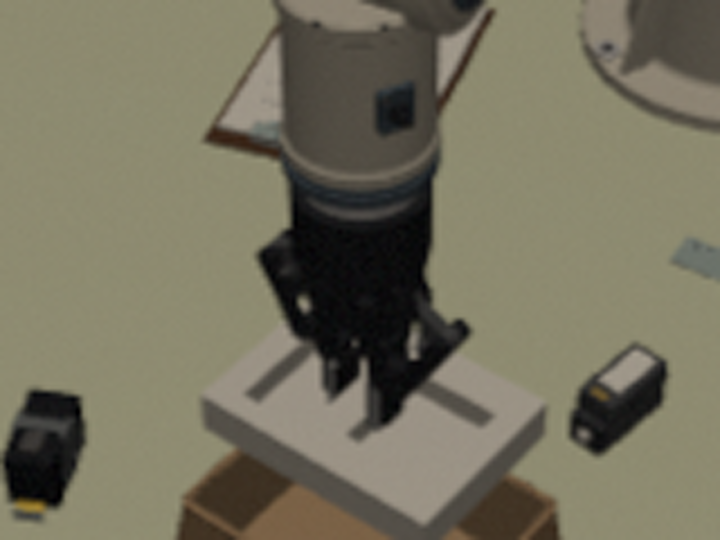

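View pics/t4.png

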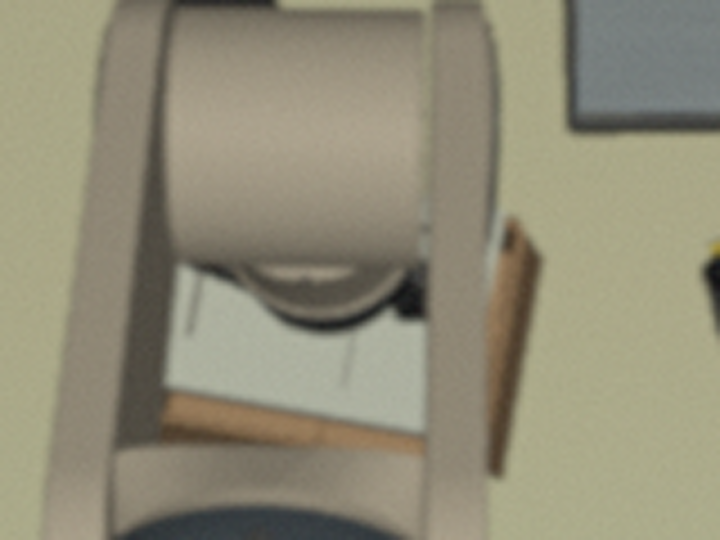

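```bash
python3 - <<'E'
from fit import *
d=read_camera("scene");s=sense();z=s["tool_pos"][2]-.188
im=cv2.resize(d["image"][110:270,180:360,::-1],None,fx=4,fy=4,interpolation=cv2.INTER_CUBIC)
def poly(x,y,yaw,z,a,b,c):
  uv=proj(d,world(np.array([[-a,-b,0],[a,-b,0],[a,b,0],[-a,b,0]])/1000,[x/1000,y/1000,np.radians(yaw),z]))
  cv2.polylines(im,[np.round((uv-[180,110]+.5)*4*8).astype(np.int32)],True,c,1,shift=3)
poly(630,-7.2,-11.3,z+.028,58,80,(0,0,255));poly(630,-7.2,-11.3,z,58,80,(0,255,0));poly(630,-7.2,-11.3,.076,65,87,(255,255,0))
cv2.imwrite("pics/o4.png",im)
E
```

```text
(no output)
```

View pics/o4.png

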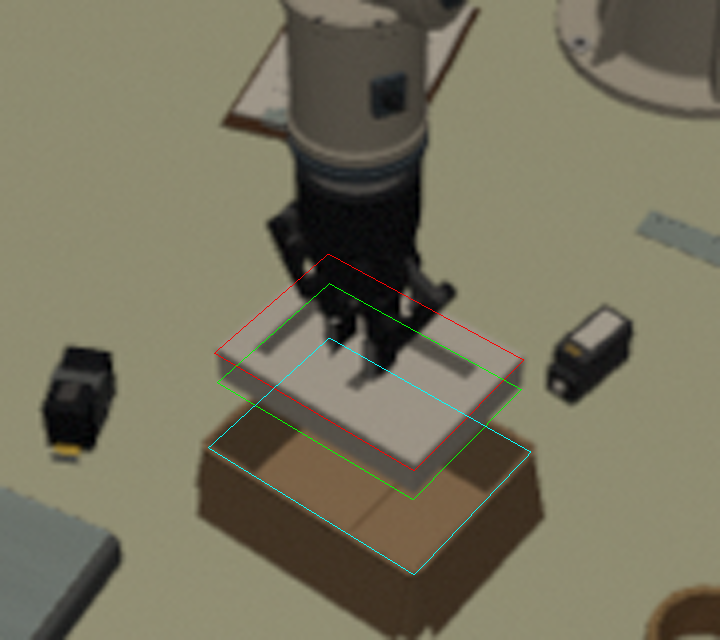

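Base and carton overlays agree within about 1–2 mm. Lowering.

Call:
{"op": "servo_tool", "data": {"series": [[0,0,-20,0],[0,0,-45,0],[0,0,-70,0],[0,0,-92,0],[0,0,-110,0],[0,0,-122,0],[0,0,-130,0],[0,0,-133,0]]}}

```text
time: 6.7
tool_pos: [0.6256, -0.0165, 0.1943]
eef_rot: [3.126, -0.31, -0.001]
force: [0.9, -0.6, 0.0]
opening: 0.0209
```

Call:
{"op": "servo_tool", "data": {"series": [[0,0,-1,0],[0,0,-2,0],[0,0,-3,0],[0,0,-3,0]]}}

```text
time: 7.1
tool_pos: [0.6262, -0.0159, 0.1928]
eef_rot: [3.126, -0.308, 0.002]
force: [-1.6, -1.2, 6.3]
opening: 0.0205
```

```bash
python3 - <<'E'
from h import *
st();save("scene","pics/s5.png",(190,130,350,250),4.5)
E
```

```text
t 7.1 tcp [626.2 -15.9 192.8] jaw 78.7 tilt [ 0.001 -0.   ] open 20.5 F [-1.6 -1.2  6.3] q [-0.03  0.61  1.77 -0.    0.76  1.74]
```

View pics/s5.png

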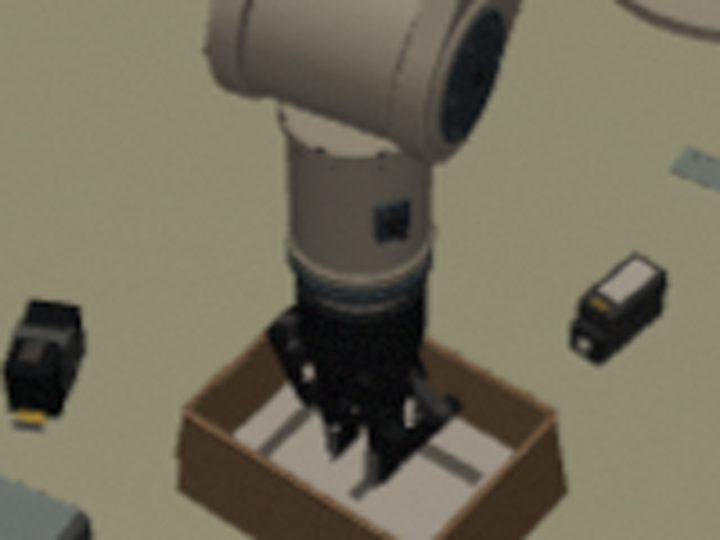

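Call:
{"op": "servo_tool", "data": {"series": [[0,0,0,0],[0,0,0,0],[0,0,0,0],[0,0,5,0],[0,0,30,0],[0,0,65,0],[0,0,105,0],[-5,0,140,0]], "hand": 42}}

```text
time: 7.95
tool_pos: [0.6211, -0.0159, 0.3338]
eef_rot: [-3.126, 0.308, -0.002]
force: [0.0, 0.8, -0.1]
opening: 0.0419
```

Call:
{"op": "servo_tool", "data": {"series": [[-30,-14,0,2],[-65,-32,0,4],[-100,-50,0,5.8],[-135,-67,0,5.8],[-162,-80,0,5.8],[-176,-87,0,5.8],[-179.7,-88.5,0,5.8],[-179.7,-88.5,0,5.8]], "hand": 80}}

```text
time: 8.75
tool_pos: [0.4417, -0.1045, 0.3321]
eef_rot: [3.138, -0.151, 0.002]
force: [1.2, -0.3, 0.9]
opening: 0.0801
```

```bash
python3 - <<'E'
from h import *
st();save("scene","pics/s6.png",(190,130,350,280),4);save("top","pics/t6.png",(200,110,340,270),3.7)
E
```

```text
t 8.75 tcp [ 441.7 -104.5  332.1] jaw 84.5 tilt [ 0.001 -0.   ] open 80.1 F [ 1.2 -0.3  0.9] q [-0.24  0.18  2.06  0.    0.9   1.43]
```

View pics/s6.png

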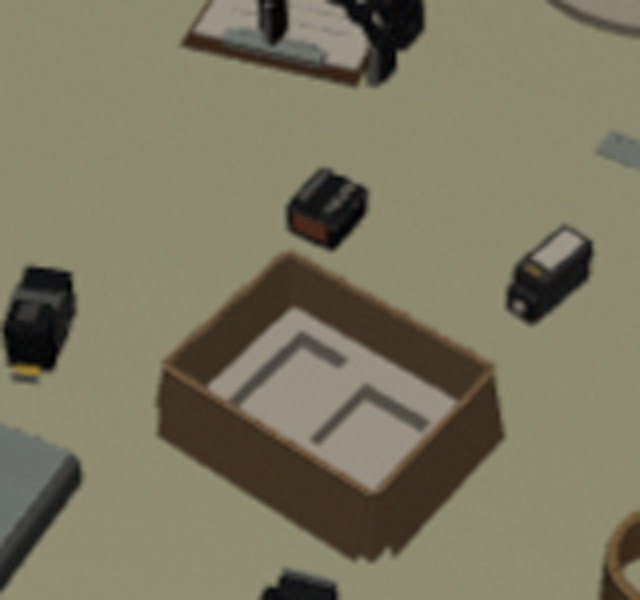

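View pics/t6.png

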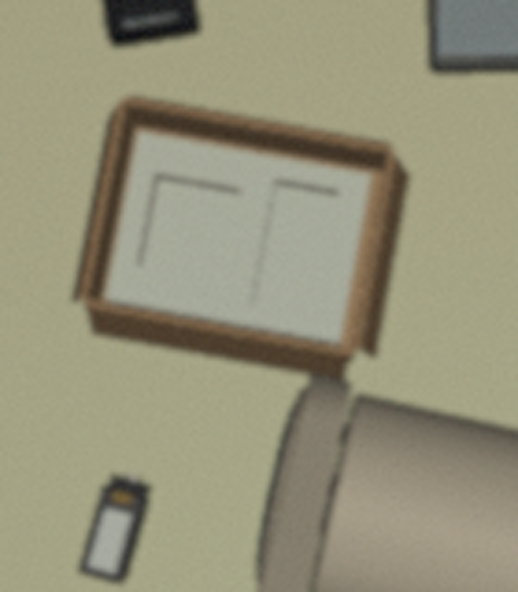

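The base lies flat and centred in the carton, with the 58 mm pocket toward +y (image left in the top view). The gripper is above the printhead. Descending to grip the housing high, so the fingertips stay above the foam when it is placed.

Call:
{"op": "servo_tool", "data": {"series": [[0,0,-40,0],[0,0,-80,0],[0,0,-110,0],[0,0,-128,0],[0,0,-138,0],[0,0,-141,0],[0,0,-141,0]]}}

```text
time: 9.55
tool_pos: [0.4417, -0.1043, 0.1908]
eef_rot: [3.138, -0.149, 0.0]
force: [0.2, 0.1, 0.3]
opening: 0.08
```

Call:
{"op": "servo_tool", "data": {"series": [[0,0,0,0],[0,0,0,0],[0,0,0,0],[0,0,0,0],[0,0,0,0],[0,0,0,0]], "hand": 36, "squeeze": 45}}

```text
time: 10.15
tool_pos: [0.4415, -0.1045, 0.1917]
eef_rot: [3.138, -0.15, 0.003]
force: [-1.9, 1.4, 8.7]
opening: 0.0431
```

```bash
cat > base.py <<'E'
from fit import *
from carton import quad
def face(d,ro,q,car,shape):
    o=np.ones(shape,np.uint8)
    for Q,p in((quad(.032,.058,.08),q),(quad(.076),car)):
        uv=(proj(d,world(Q,p))-ro[:2]+.5)*U-.5
        m=np.zeros(shape,np.uint8);cv2.fillConvexPoly(m,np.round(uv*16).astype(np.int32),1,shift=4);o&=m
    return o
C={"top":((211,121,321,225),(.6234,-.0116,-.195)),"scene":((219,182,324,275),(.630,-.0072,-.197))}
for n,(ro,car) in C.items():
    d=read_camera(n);x0,y0,x1,y1=ro
    lab=cv2.cvtColor(cv2.GaussianBlur(d["image"],(0,0),.5),cv2.COLOR_RGB2LAB).astype(float)[y0:y1,x0:x1]
    r=cv2.resize(lab[:,:,2]-128,None,fx=U,fy=U)  # b: white low
    L=cv2.resize(lab[:,:,0],None,fx=U,fy=U)
    m=((r<9)&(L>90)).astype(np.uint8)
    m=cv2.morphologyEx(m,cv2.MORPH_CLOSE,np.ones((25,25)))
    k,l,stt,_=cv2.connectedComponentsWithStats(m);m=(l==1+np.argmax(stt[1:,4])).astype(np.uint8)
    s=np.array([[0,0,0],[.005,0,0],[0,.005,0],[0,0,.08]])+np.array(car)
    f=minimize(lambda q:(face(d,ro,q,car,m.shape)!=m).sum()/m.sum(),s[0],method="Nelder-Mead",options=dict(initial_simplex=s,xatol=1e-5,fatol=1e-5))
    print(n,np.round(f.x[:2]*1000,1),np.round(np.degrees(f.x[2]),1),round(f.fun,3))
E
python3 base.py;python3 - <<'E'
from h import *
st();save("scene","pics/s7.png",(210,110,330,210),5)
E
```

```text
top [622.6  -8.7] -11.2 0.077
scene [627.7  -7.5] -11.3 0.122
t 10.25 tcp [ 441.5 -104.5  191.7] jaw 84.5 tilt [ 0.002 -0.   ] open 42.8 F [-1.3 -0.2  8.2] q [-0.24  0.43  2.14  0.    0.56  1.43]
```

View pics/s7.png

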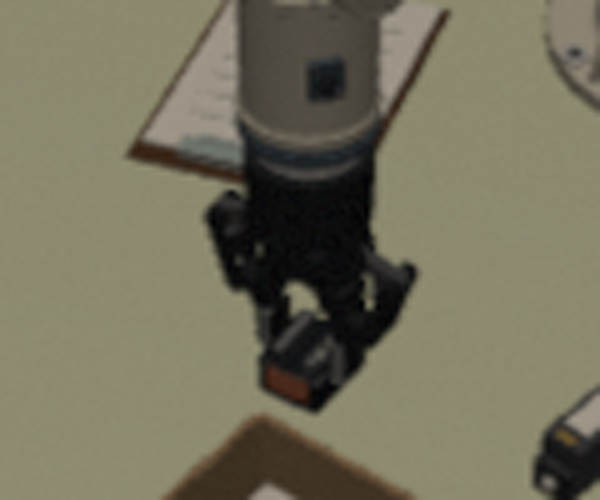

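Call:
{"op": "servo_tool", "data": {"series": [[0,0,5,0],[0,0,25,0],[0,0,60,0],[0,0,95,0],[0,0,115,0],[25,17,120,-2],[55,37,120,-4],[90,60,120,-5.7]]}}

```text
time: 11.1
tool_pos: [0.5315, -0.044, 0.3118]
eef_rot: [3.126, -0.31, 0.002]
force: [-0.1, -0.2, -1.6]
opening: 0.0429
```

Call:
{"op": "servo_tool", "data": {"series": [[35,23,0,0],[65,43,0,0],[87,58,0,0],[98,65,0,0],[101.5,68,0,0],[101.5,68,0,0],[101.5,68,0,0]]}}

```text
time: 11.8
tool_pos: [0.6316, 0.0229, 0.3106]
eef_rot: [3.126, -0.306, -0.002]
force: [-0.2, -0.9, -1.3]
opening: 0.0427
```

```bash
cat > ov.py <<'E'
from fit import *
import sys
# ov.py outfile zref  name  (object origin rel tcp)
def overlay(fn,items,cam="scene",crop=(180,110,360,270),bias=(.0025,.002)):
    d=read_camera(cam);im=cv2.resize(d["image"][crop[1]:crop[3],crop[0]:crop[2],::-1],None,fx=4,fy=4,interpolation=cv2.INTER_CUBIC)
    for x,y,yaw,z,a,b,c,oy in items:
        P=np.array([[-a,-b+oy,0],[a,-b+oy,0],[a,b+oy,0],[-a,b+oy,0]])/1000
        uv=proj(d,world(P,[x/1000+bias[0],y/1000+bias[1],np.radians(yaw),z/1000]))
        cv2.polylines(im,[np.round((uv-crop[:2]+.5)*32).astype(np.int32)],True,c,1,shift=3)
    cv2.imwrite(fn,im)
E
python3 - <<'E'
from ov import *
s=st();p=s["tool_pos"]*1000;z=p[2]-191
B=(626.4,-9.8,-11.3)
overlay("pics/o8.png",[B+(32,58,80,(0,255,0),0),B+(32,32,29,(0,0,255),34),B+(32,43,22,(255,0,0),-39),B+(14,32,29,(0,0,255),34),
 (p[0],p[1],-11.3,z,25,22,(0,255,255),0),(p[0],p[1],-11.3,z+36,25,22,(0,255,255),0)])
E
```

```text
t 11.8 tcp [631.6  22.9 310.6] jaw 78.8 tilt [-0.001 -0.   ] open 42.7 F [-0.2 -0.9 -1.3] q [ 0.03  0.46  1.7  -0.    0.98  1.8 ]
```

View pics/o8.png

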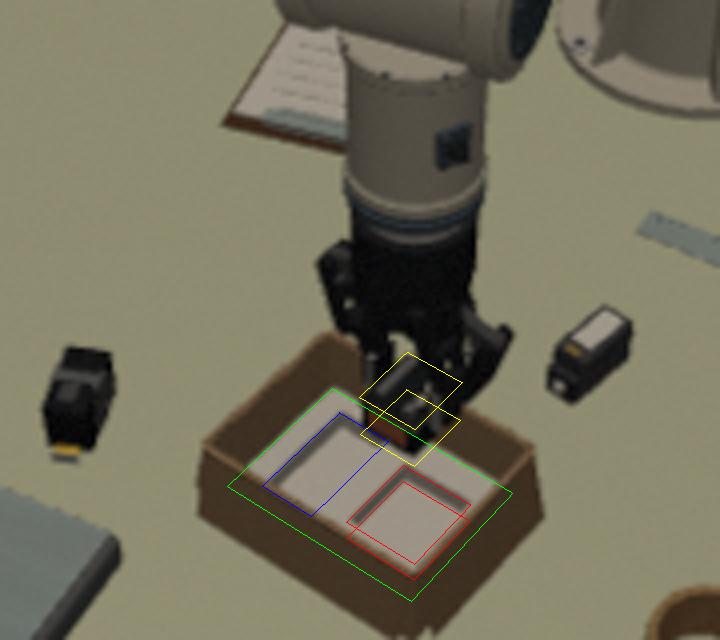

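```bash
python3 - <<'E'
from fit import *
d=read_camera("scene");p=sense()["tool_pos"]*1000
x0,y0,x1,y1=255,185,310,232
im=cv2.resize(d["image"][y0:y1,x0:x1,::-1],None,fx=14,fy=14,interpolation=cv2.INTER_CUBIC)
im=np.clip(im.astype(float)*1.8,0,255).astype(np.uint8)
for z in(0,6,36):
  P=np.array([[-25,-22,0],[25,-22,0],[25,22,0],[-25,22,0]])/1000
  uv=proj(d,world(P,[p[0]/1000,p[1]/1000,np.radians(-11.3),(p[2]-191+z)/1000]))
  cv2.polylines(im,[np.round((uv-[x0,y0]+.5)*14*8).astype(np.int32)],True,(0,255,255),1,shift=3)
cv2.imwrite("pics/z8.png",im)
E
```

```text
(no output)
```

View pics/z8.png

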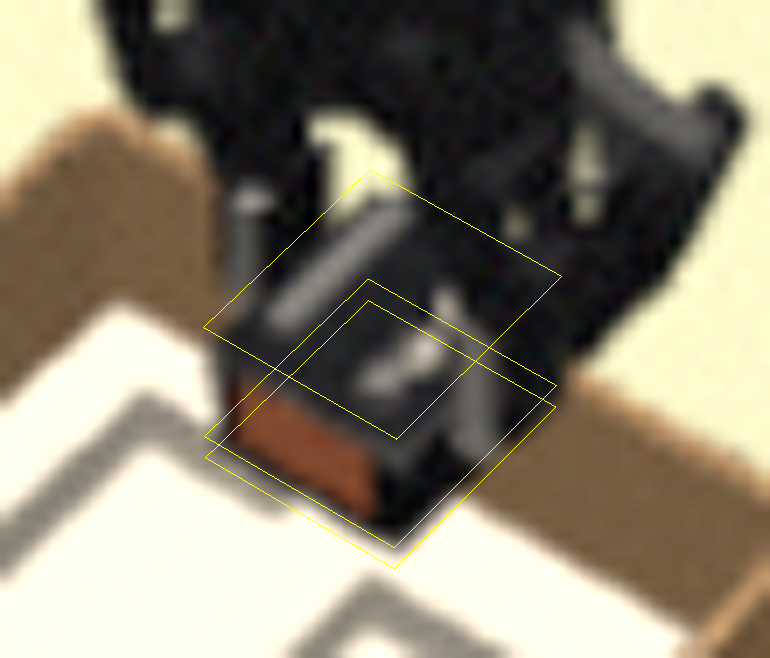

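The printhead hangs upright and aligned. Red pocket outline matches the image, and the tip/box outline is centred to about 1 mm. Lowering, slow at the end.

Call:
{"op": "servo_tool", "data": {"series": [[1,0,-25,0],[1,0,-50,0],[1,0,-70,0],[1,0,-80,0],[1,0,-86,0],[1,0,-91,0],[1,0,-96,0],[1,0,-100,0]]}}

```text
time: 12.7
tool_pos: [0.6339, 0.0236, 0.211]
eef_rot: [-3.127, 0.306, -0.002]
force: [-0.4, -0.8, -2.2]
opening: 0.043
```

Call:
{"op": "servo_tool", "data": {"series": [[0,0,-1.5,0],[0,0,-3,0],[0,0,-4,0],[0,0,-4,0]]}}

```text
time: 13.1
tool_pos: [0.6336, 0.0237, 0.2067]
eef_rot: [3.127, -0.306, 0.0]
force: [-0.6, -0.2, -1.6]
opening: 0.0427
```

```bash
python3 - <<'E'
from h import *
st();save("scene","pics/s9.png",(220,150,340,260),5.4)
E
```

```text
t 13.1 tcp [633.6  23.7 206.7] jaw 78.8 tilt [ 0. -0.] open 42.7 F [-0.6 -0.2 -1.6] q [ 0.03  0.6   1.74 -0.    0.8   1.8 ]
```

View pics/s9.png

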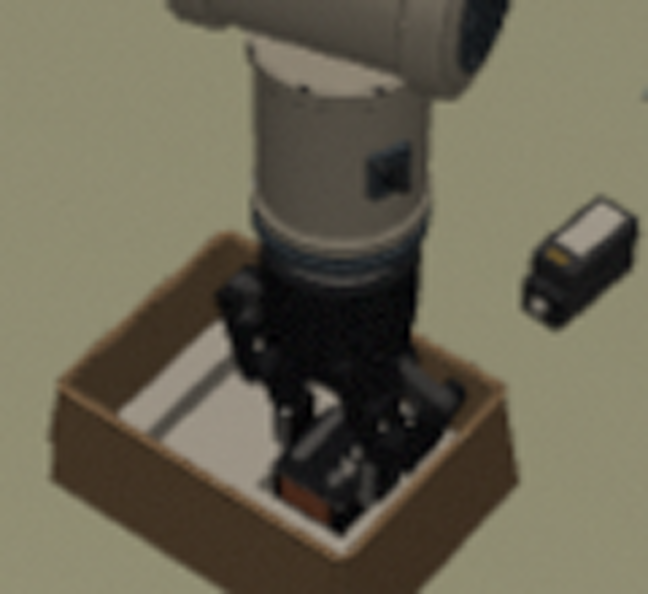

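Call:
{"op": "servo_tool", "data": {"series": [[0,0,-1,0],[0,0,-2,0],[0,0,-2.5,0],[0,0,-2.5,0]]}}

```text
time: 13.55
tool_pos: [0.6337, 0.0236, 0.2057]
eef_rot: [-3.127, 0.306, -0.001]
force: [-4.8, 0.0, 13.9]
opening: 0.0429
```

Contact at the expected height (TCP 205–206, so the underside is on the pocket floor). Opening gently.

Call:
{"op": "servo_tool", "data": {"series": [[0,0,0.5,0],[0,0,0.5,0],[0,0,0.5,0],[0,0,0.5,0],[0,0,10,0],[0,0,30,0],[0,0,60,0],[0,0,100,0]], "hand": 54}}

```text
time: 14.35
tool_pos: [0.6329, 0.0236, 0.3043]
eef_rot: [3.126, -0.306, -0.005]
force: [0.6, 0.6, 0.7]
opening: 0.0541
```

Call:
{"op": "servo_tool", "data": {"series": [[-20,5,20,-1],[-50,12,30,-2],[-90,22,30,-4],[-130,32,30,-5],[-165,40,30,-5],[-190,47,30,-5],[-203,51,30,-5],[-203,51,30,-5]]}}

```text
time: 15.15
tool_pos: [0.4297, 0.0749, 0.3347]
eef_rot: [-3.11, 0.44, -0.0]
force: [0.2, -0.3, 0.2]
opening: 0.0541
```

```bash
python3 - <<'E'
from h import *
st();save("scene","pics/s10.png",(200,130,360,270),4.2);save("top","pics/t10.png",(200,110,340,230),5)
E
```

```text
t 15.15 tcp [429.7  74.9 334.7] jaw 73.9 tilt [0. 0.] open 54.1 F [ 0.2 -0.3  0.2] q [0.17 0.15 2.09 0.   0.9  2.02]
```

View pics/s10.png

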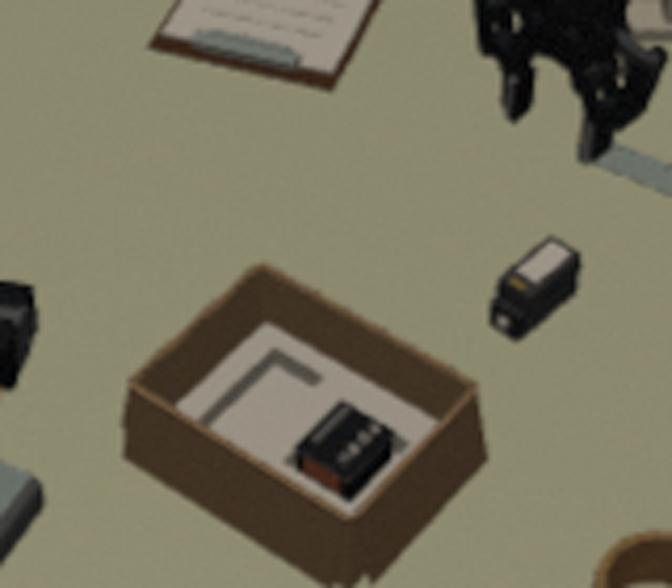

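View pics/t10.png

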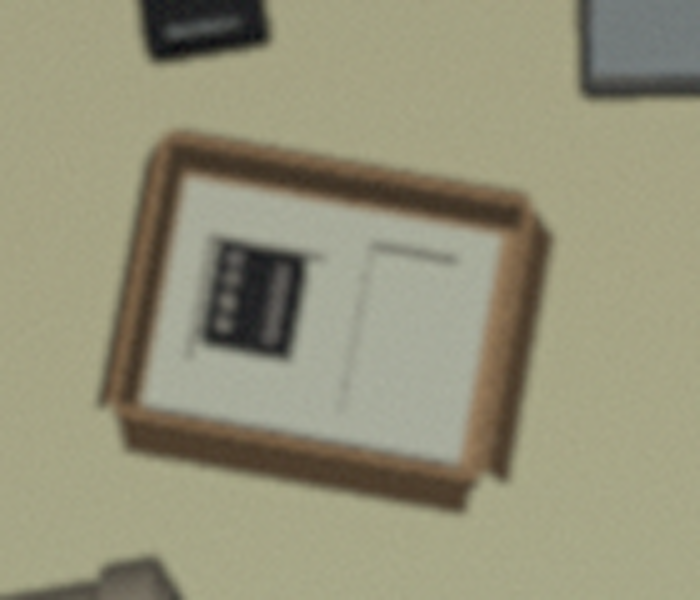

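The printhead stands upright inside its pocket with gaps around it. Now the cartridge, gripped at its x = -6.

Call:
{"op": "servo_tool", "data": {"series": [[-2,1,-35,0],[-4.6,2.2,-75,0],[-4.6,2.2,-108,0],[-4.6,2.2,-128,0],[-4.6,2.2,-138,0],[-4.6,2.2,-142.5,0],[-4.6,2.2,-142.5,0]], "hand": 60}}

```text
time: 15.95
tool_pos: [0.4267, 0.0767, 0.1916]
eef_rot: [-3.11, 0.442, -0.0]
force: [0.3, -0.5, 0.4]
opening: 0.0602
```

Call:
{"op": "servo_tool", "data": {"series": [[0,0,0,0],[0,0,0,0],[0,0,0,0],[0,0,0,0],[0,0,0,0],[0,0,0,0]], "hand": 22, "squeeze": 45}}

```text
time: 16.55
tool_pos: [0.4265, 0.0769, 0.1927]
eef_rot: [-3.11, 0.442, -0.003]
force: [-0.5, -2.3, 5.7]
opening: 0.0292
```

```bash
python3 - <<'E'
from h import *
st();save("scene","pics/s11.png",(260,100,380,210),5)
E
```

```text
t 16.55 tcp [426.5  76.9 192.7] jaw 73.8 tilt [0.002 0.   ] open 29.2 F [-0.5 -2.3  5.7] q [ 0.17  0.41  2.19 -0.    0.54  2.03]
```

View pics/s11.png

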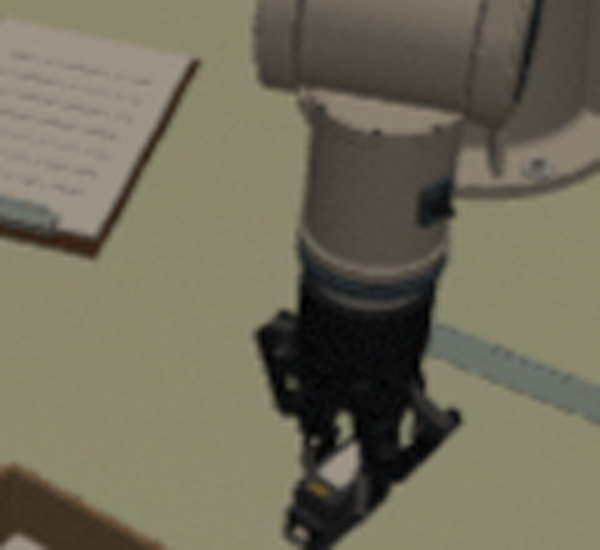

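Call:
{"op": "servo_tool", "data": {"series": [[0,0,5,0],[0,0,25,0],[0,0,60,0],[0,0,95,0],[0,0,115,0],[25,-17,120,2],[58,-38,120,4],[95,-63,120,5]]}}

```text
time: 17.4
tool_pos: [0.5214, 0.0135, 0.3129]
eef_rot: [-3.127, 0.302, -0.002]
force: [0.7, 1.1, -1.3]
opening: 0.0291
```

Call:
{"op": "servo_tool", "data": {"series": [[32,-22,0,0],[60,-40,0,0],[80,-53,0,0],[90,-59,0,0],[92.8,-61,0,0],[92.8,-61,0,0],[92.8,-61,0,0]]}}

```text
time: 18.1
tool_pos: [0.6128, -0.0465, 0.3116]
eef_rot: [-3.127, 0.305, 0.002]
force: [0.2, 0.5, -2.4]
opening: 0.0291
```

```bash
python3 - <<'E'
from ov import *
s=st();p=s["tool_pos"]*1000;z=p[2]-192.5
B=(626.4,-9.8,-11.3);o=(p[0]+4.6*.981,p[1]-4.6*.196)
overlay("pics/o12.png",[B+(32,43,22,(255,0,0),-39),B+(14,43,22,(255,0,0),-39),
 (o[0],o[1],-11.3,z,36,15,(0,255,255),0),(o[0],o[1],-11.3,z+42,36,15,(0,255,255),0)],bias=(.001,.001))
E
```

```text
t 18.1 tcp [612.8 -46.5 311.6] jaw 78.9 tilt [-0.001  0.   ] open 29.1 F [ 0.2  0.5 -2.4] q [-0.08  0.44  1.74  0.    0.97  1.69]
```

View pics/o12.png

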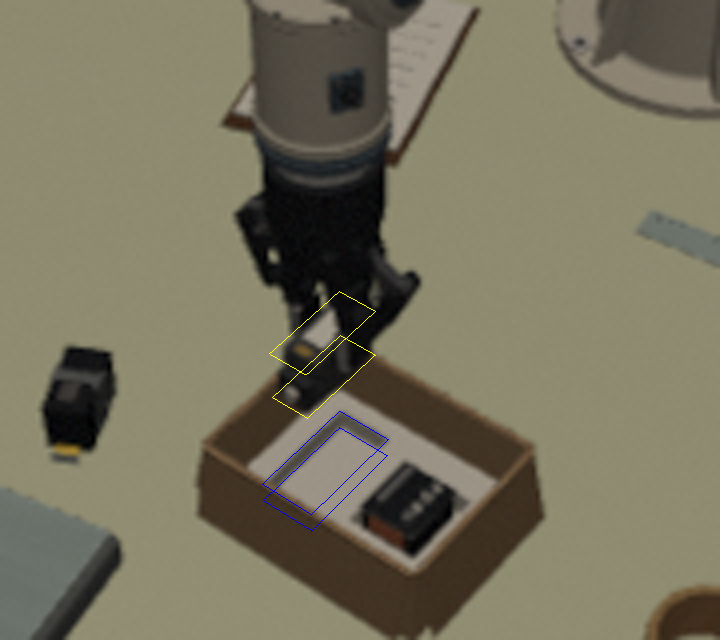

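The pocket outline matches the image and the cartridge hangs upright over it. Lowering.

Call:
{"op": "servo_tool", "data": {"series": [[1,0,-25,0],[1,0,-50,0],[1,0,-70,0],[1,0,-80,0],[1,0,-86,0],[1,0,-91,0],[1,0,-96,0],[1,0,-100,0]]}}

```text
time: 18.95
tool_pos: [0.615, -0.0472, 0.212]
eef_rot: [-3.127, 0.306, -0.002]
force: [0.1, 0.3, -2.0]
opening: 0.0289
```

Call:
{"op": "servo_tool", "data": {"series": [[0,0,-1,0],[0,0,-2,0],[0,0,-3,0],[0,0,-4,0],[0,0,-4,0]]}}

```text
time: 19.45
tool_pos: [0.6148, -0.0472, 0.2076]
eef_rot: [-3.127, 0.306, 0.0]
force: [-0.2, 0.2, -1.7]
opening: 0.0292
```

```bash
python3 - <<'E'
from h import *
st();save("scene","pics/s13.png",(210,150,330,260),5.4)
E
```

```text
t 19.45 tcp [614.8 -47.2 207.6] jaw 78.8 tilt [-0.  0.] open 29.2 F [-0.2  0.2 -1.7] q [-0.08  0.58  1.78  0.    0.78  1.69]
```

View pics/s13.png

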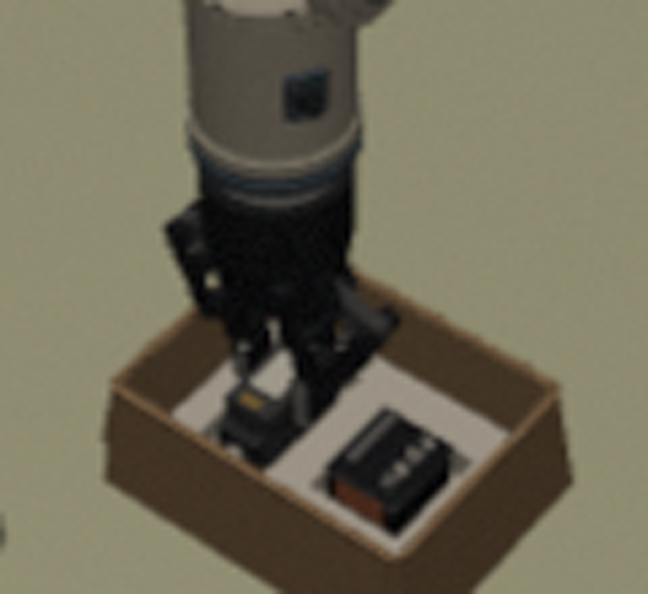

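Call:
{"op": "servo_tool", "data": {"series": [[0,0,-1,0],[0,0,-1.7,0],[0,0,-1.7,0]]}}

```text
time: 19.8
tool_pos: [0.6149, -0.0472, 0.2068]
eef_rot: [-3.127, 0.306, -0.0]
force: [-4.0, -0.6, 6.5]
opening: 0.029
```

Call:
{"op": "servo_tool", "data": {"series": [[0,0,0.5,0],[0,0,0.5,0],[0,0,0.5,0],[0,0,0.5,0],[0,0,10,0],[0,0,30,0],[0,0,65,0],[0,0,105,0]], "hand": 40}}

```text
time: 20.6
tool_pos: [0.6143, -0.0471, 0.3117]
eef_rot: [3.127, -0.306, -0.003]
force: [0.8, 0.6, -0.1]
opening: 0.0401
```

Call:
{"op": "servo_tool", "data": {"series": [[-5,15,20,1],[-20,50,40,2],[-37,95,50,4],[-54,140,50,6],[-71,185,50,8],[-88,230,50,10.4],[-105,275,50,10.4],[-120,320,50,10.4]]}}

```text
time: 21.4
tool_pos: [0.4936, 0.2745, 0.3619]
eef_rot: [-3.141, 0.021, -0.001]
force: [1.1, -0.0, -0.6]
opening: 0.0402
```

Call:
{"op": "servo_tool", "data": {"series": [[-15,35,0,0],[-23,62,-10,0],[-26,72,-20,0],[-27,74,-20,0],[-27,74,-20,0]], "hand": 52}}

```text
time: 21.9
tool_pos: [0.4679, 0.3462, 0.3409]
eef_rot: [3.141, -0.021, -0.001]
force: [-0.0, -0.3, -0.5]
opening: 0.0519
```

```bash
python3 - <<'E'
from h import *
st();save("scene","pics/s14.png",(200,150,340,270),5);save("top","pics/t14.png",(200,110,340,230),5)
E
sed -i 's/for n,(rt,rs,y,a,b) in J.items():/for n,(rt,rs,y,a,b) in [(k,v) for k,v in J.items() if k=="foam_cover"]:/; s/np.vstack.*$/np.hstack(viz))/' est.py; python3 est.py
```

```text
t 21.9 tcp [467.9 346.2 340.9] jaw 89.2 tilt [-0.001 -0.001] open 51.9 F [-0.  -0.3 -0.5] q [ 0.63  0.36  1.79 -0.    1.    2.22]
foam_cover both [467.5 348.1] -1.0 0.232
foam_cover top [465.1 346.3] -0.6 0.164
foam_cover scene [470.2 348.3] -0.9 0.019
```

View pics/s14.png

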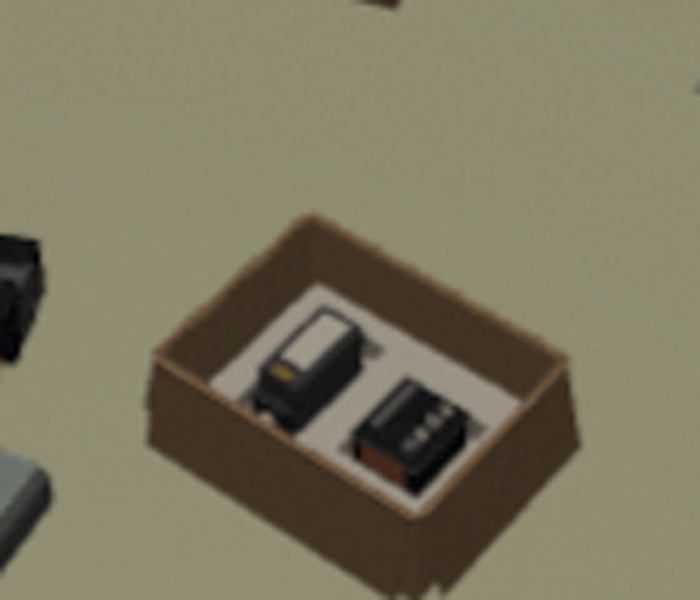

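View pics/t14.png

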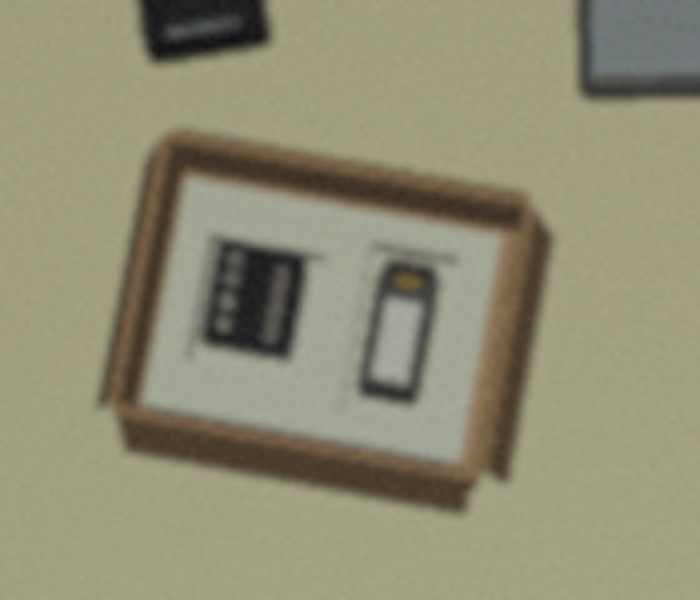

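View pics/f1.png

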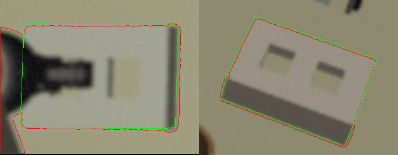

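Both parts stand upright in their pockets. The cover pose is re-confirmed at about (467.7, 347.2), yaw -0.8°. Descending onto the strap with the fingertips staying within the slab's depth.

Call:
{"op": "servo_tool", "data": {"series": [[0,0,-35,0],[0,0.3,-70,0],[0,0.3,-95,0],[0,0.3,-108,0],[0,0.3,-118,0],[0,0.3,-128,0],[0,0.3,-135,0],[0,0.3,-138.5,0]], "hand": 48}}

```text
time: 22.9
tool_pos: [0.468, 0.3472, 0.2024]
eef_rot: [-3.141, 0.021, -0.0]
force: [0.3, -0.1, 0.5]
opening: 0.0479
```

Call:
{"op": "servo_tool", "data": {"series": [[0,0,0,0],[0,0,0,0],[0,0,0,0],[0,0,0,0],[0,0,0,0],[0,0,0,0]], "hand": 22, "squeeze": 45}}

```text
time: 23.5
tool_pos: [0.468, 0.3472, 0.2029]
eef_rot: [-3.141, 0.021, -0.001]
force: [-0.8, -0.5, 5.0]
opening: 0.0286
```

```bash
python3 - <<'E'
from h import *
st();save("scene","pics/s15.png",(340,150,480,280),4.5)
E
```

```text
t 23.5 tcp [468.  347.2 202.9] jaw 89.2 tilt [0.001 0.   ] open 28.6 F [-0.8 -0.5  5. ] q [0.64 0.55 1.86 0.   0.73 2.22]
```

View pics/s15.png

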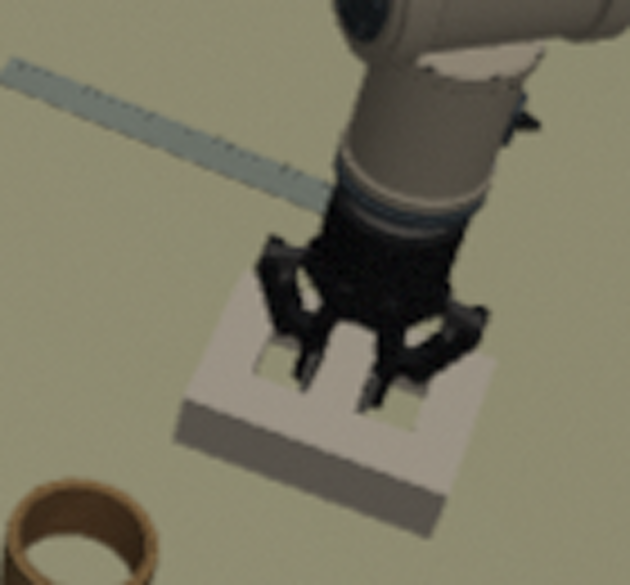

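Call:
{"op": "servo_tool", "data": {"series": [[0,0,5,0],[0,0,25,0],[0,0,60,0],[0,0,100,0],[0,0,130,0],[12,-27,140,-1],[28,-63,140,-3],[45,-101,140,-5]]}}

```text
time: 24.35
tool_pos: [0.5129, 0.2454, 0.3433]
eef_rot: [-3.137, 0.158, -0.002]
force: [1.4, 0.7, -0.7]
opening: 0.029
```

Call:
{"op": "servo_tool", "data": {"series": [[17,-38,0,-2],[35,-78,0,-4],[53,-120,0,-5.4],[72,-162,0,-5.4],[90,-202,0,-5.4],[104,-233,0,-5.4],[111,-250,0,-5.4],[113.6,-255.8,0,-5.4]]}}

```text
time: 25.15
tool_pos: [0.6267, -0.0112, 0.3423]
eef_rot: [3.126, -0.309, -0.0]
force: [-0.2, 0.3, -0.6]
opening: 0.0289
```

Call:
{"op": "servo_tool", "data": {"series": [[0,0,0,0],[0,0,0,0]]}}

```text
time: 25.35
tool_pos: [0.6259, -0.0085, 0.3423]
eef_rot: [-3.126, 0.304, 0.001]
force: [1.0, 1.1, -0.7]
opening: 0.0288
```

```bash
python3 - <<'E'
from ov import *
s=st();p=s["tool_pos"]*1000;z=p[2]-202.9
overlay("pics/o16.png",[(626.7,-9.4,-11.3,76,65,87,(0,0,255),0),
 (p[0],p[1],-11.3,z,58,80,(0,255,255),0),(p[0],p[1],-11.3,z+44,58,80,(0,255,255),0)])
E
```

```text
t 25.35 tcp [625.9  -8.5 342.3] jaw 78.9 tilt [-0.001  0.   ] open 28.8 F [ 1.   1.1 -0.7] q [-0.02  0.42  1.69  0.    1.04  1.75]
```

View pics/o16.png

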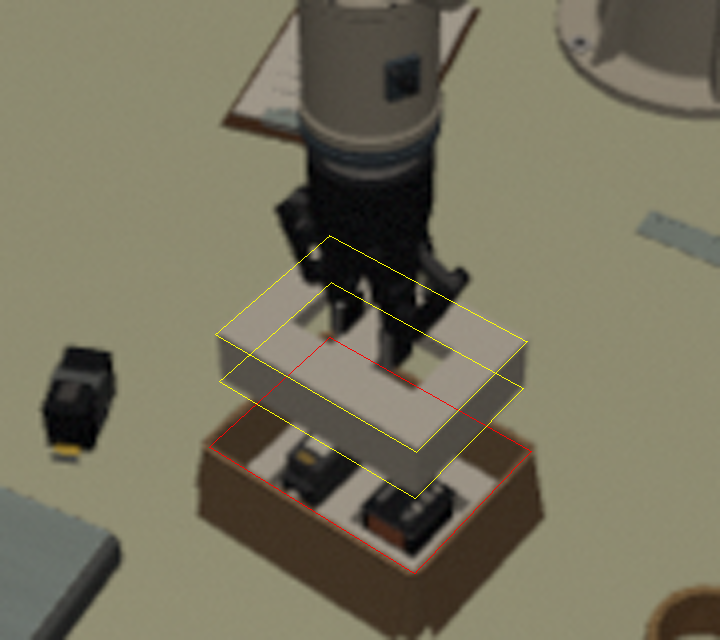

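The cover is level and centred over the carton. Lowering.

Call:
{"op": "servo_tool", "data": {"series": [[0,0,-20,0],[0,0,-40,0],[0,0,-58,0],[0,0,-72,0],[0,0,-82,0],[0,0,-90,0],[0,0,-96,0],[0,0,-101,0]]}}

```text
time: 26.2
tool_pos: [0.6266, -0.0096, 0.2414]
eef_rot: [-3.127, 0.306, -0.001]
force: [-0.1, 0.2, -1.1]
opening: 0.0287
```

Call:
{"op": "servo_tool", "data": {"series": [[0,0,-1,0],[0,0,-2,0],[0,0,-3,0],[0,0,-4,0],[0,0,-5,0],[0,0,-5,0]]}}

```text
time: 26.8
tool_pos: [0.6264, -0.0097, 0.2365]
eef_rot: [-3.127, 0.306, -0.0]
force: [-0.2, -1.1, -0.9]
opening: 0.0291
```

```bash
python3 - <<'E'
from h import *
st();save("scene","pics/s17.png",(210,150,330,260),5.4)
E
```

```text
t 26.8 tcp [626.4  -9.7 236.5] jaw 78.8 tilt [0. 0.] open 29.1 F [-0.2 -1.1 -0.9] q [-0.02  0.55  1.75  0.    0.84  1.75]
```

View pics/s17.png

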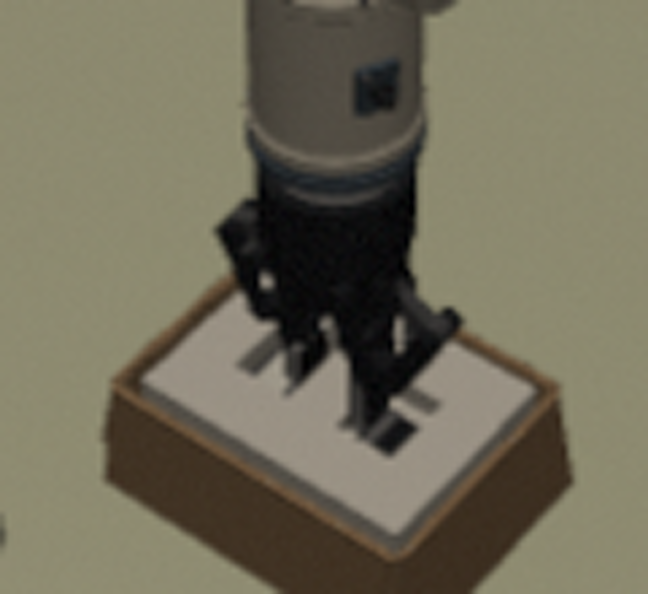

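Call:
{"op": "servo_tool", "data": {"series": [[0,0,-1,0],[0,0,-2,0],[0,0,-2.2,0],[0,0,-2.2,0]]}}

```text
time: 27.25
tool_pos: [0.6264, -0.0097, 0.2349]
eef_rot: [-3.127, 0.306, -0.0]
force: [-2.0, 0.2, 5.6]
opening: 0.0288
```

Contact at the predicted height (234.9). Releasing and rising.

Call:
{"op": "servo_tool", "data": {"series": [[0,0,0.3,0],[0,0,0.3,0],[0,0,0.3,0],[0,0,0.3,0],[0,0,5,0],[0,0,20,0],[0,0,50,0],[0,0,85,0]], "hand": 46}}

```text
time: 28.05
tool_pos: [0.626, -0.0097, 0.3204]
eef_rot: [3.127, -0.306, -0.002]
force: [0.5, -0.4, 0.5]
opening: 0.046
```

Call:
{"op": "servo_tool", "data": {"series": [[-25,-25,20,0],[-55,-55,30,0],[-85,-90,30,0],[-115,-125,30,0],[-145,-160,30,0],[-170,-195,30,0],[-190,-230,30,0],[-190,-240,30,0]]}}

```text
time: 28.85
tool_pos: [0.4343, -0.252, 0.3506]
eef_rot: [3.125, -0.31, 0.001]
force: [0.7, 0.2, 1.0]
opening: 0.0463
```

Call:
{"op": "servo_tool", "data": {"series": [[0,-30,0,0],[0,-70,0,0],[0,-100,0,0],[0,-110,0,0],[0,-110,0,0]]}}

```text
time: 29.35
tool_pos: [0.4367, -0.3604, 0.3498]
eef_rot: [3.126, -0.308, 0.001]
force: [0.5, -0.4, -0.2]
opening: 0.0457
```

```bash
python3 - <<'E'
from ov import *
st()
C=(626.7,-9.4,-11.3)
overlay("pics/o18.png",[C+(76,58,80,(0,255,0),0),C+(76,65,87,(0,0,255),0)],crop=(200,150,340,280))
save("top","pics/t18.png",(120,100,400,290),2.8)
E
```

```text
t 29.35 tcp [ 436.7 -360.4  349.8] jaw 78.7 tilt [ 0.001 -0.   ] open 45.7 F [ 0.5 -0.4 -0.2] q [-0.69  0.32  1.81  0.    1.01  1.07]
```

View pics/o18.png

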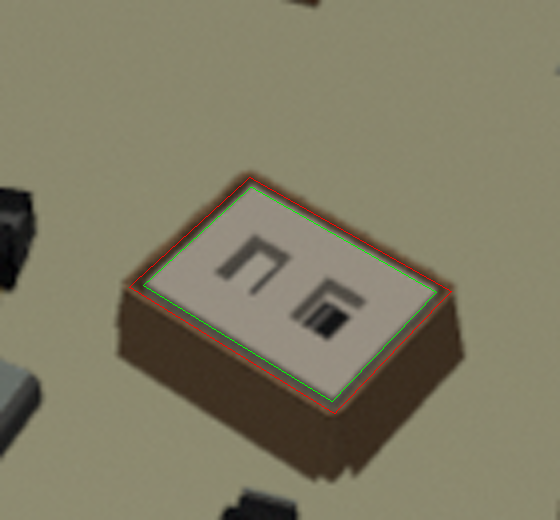

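View pics/t18.png

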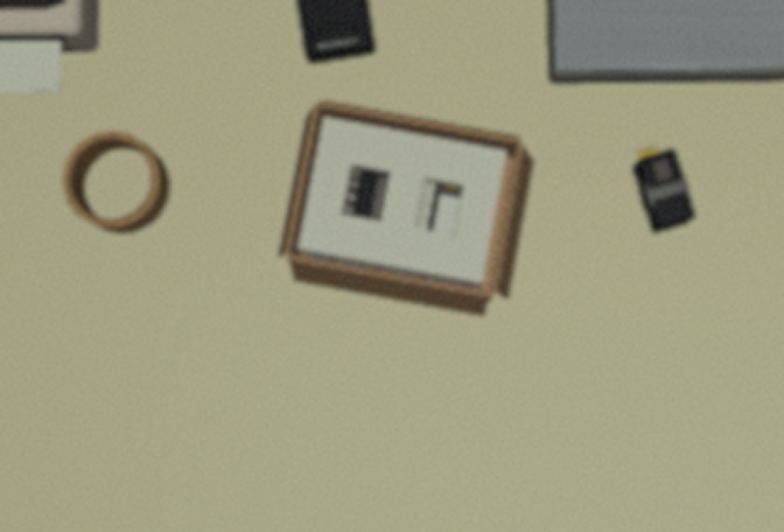

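The cover's top matches the predicted outline at z = 76 mm, so it is level and seated. The printhead and cartridge show through the finger holes, and the bystanders are where they were.

```bash
python3 -c "
from bench import *
print(sign_off())"
```

```text
the job is handed in; nothing more can be done
None
```

The packing is done and handed in after about 29 s of the 120 s allowed; hand-in reports no verdict. I put the white foam base in the carton first. The printhead and then the cartridge were lowered into their pockets until contact and released there. The cover went on last, and the arm was backed off clear of everything.

**Last checks:**
- The cover touched down within 1 mm of the expected height (TCP 234.9 mm).
- Its top matched the predicted outline at 76 mm in the scene camera, level and centred in the carton.
- The printhead and cartridge show through the finger holes.
- The tape roll and tape measure look unmoved.
- The highest force in the readings was about 14 N.

**Disagreements:**
- The two cameras differed by up to about 6–7 mm in absolute position, so I placed things by their offsets from the carton, which agreed within about 2 mm.
- The fits of the base inside the carton were rough, with a mismatch of 8–12%. I took its position partly from where the gripper released it, and a later overlay of its pockets agreed.

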